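# Check the free travel of a bath trolley's brake lever

### The job

Two trolley push handles stand in bench holders. On the one with the LONG lever, push the lever in towards its grip with the backs or tips of the fingers, from the outside only (no gripping, and without touching the grip), until it meets its stop short of the grip, and keep it against the stop for a second without forcing it. Then ease it back out under control, never letting it snap, until it is fully out, and move clear, leaving the short lever and the other things alone.

Things in the scene. Friction and masses are not known exactly. Their poses are not given: they have to be found in the camera images.
- brake_handle: handle to check, fixed: base plate 120 x 250 x 12 mm, an end post at y = +-115 mm, 171 mm high, the grip bar along y between them. Origin: centre of the plate's underside, below the bar's middle; z up. Lever on the -x side at bar height, pivot at (-40, 85, 150) mm in a black perch 127 to 173 mm high; runs from there towards -y, leaning 0.30 rad away from the bar when out
- brake_grip: the level rubber grip bar of the handle with the long lever, 32 mm diameter, 210 mm long between the posts along its y axis; origin on the bar's axis at its middle, 150 mm above the bench. Axes as brake_handle. Not to be touched
- brake_lever_pad (a point): where to press: on the outer (-x) face of the long lever, mid height, 115 mm along the blade from the pivot. Straight aluminium blade, 155 mm from pivot to round end (18 mm across), 10 mm thick, from 142 to 158 mm above the bench. Turns with the lever: its x axis is the blade's normal pointing in to the grip (press direction), -y runs to the free end
- brake_lever (a joint): angle of the long lever, rad: 0 fully out, 0.27 at its firm stop, growing as pressed to the grip (counter-clockwise from above; 31 mm travel at the pad). A spring pushes it out: 5 N at the pad at first, 7.5 N near the stop. At the stop it is nearly parallel to the grip, about 21 mm free between them
- release_handle: the other handle, fixed to the bench, built the same but with a short lever; same frame. To be left alone
- release_lever_pad (a point): point on the outer face of the short lever, 60 mm from its pivot; this blade is only 80 mm long from pivot to round end, otherwise alike
- release_lever (a joint): angle of the short lever, rad: 0 fully out, sprung the same way. To be left alone
- screwdriver: loose screwdriver lying flat on the bench, about 200 mm long along its x axis, under 35 mm high; bystander
- castor: loose spare castor standing on its 60 x 60 mm mounting plate, wheel up, 77 mm high; origin under the plate's centre; bystander
- well_insert: loose aluminium dry-well insert, an upright cylinder 44 mm across and 90 mm high with dark holes in its top; origin under its centre; bystander

How it is judged:
On the way, in this order (a step that is already met when the one before it is completed fails the run):
1. the long lever is held in against its stop (value of joint brake_lever above 0.25 rad), for 0.7 s.
2. the long lever is fully out again (value of joint brake_lever below 0.03 rad), for 0.2 s.
At the end, for the whole second after the job is handed in: Both levers are fully out (under 0.03 rad) and the screwdriver, castor and insert are within 20 mm of where they stood, the last two upright, after the long lever was held within 0.02 rad of its 0.27 rad stop for 0.7 s and then let out (value of joint each of brake_lever, release_lever below 0.03 rad and distance of each of screwdriver, castor, well_insert from where it was at the start of the episode below 0.02 m and angle between each of castor, well_insert's own z axis and vertical below 0.2 rad); the robot touches nothing.
It fails at once if the long lever snaps back out (faster than 3 rad/s) (velocity of joint brake_lever below -3 rad/s).
It fails at once if the lever or its handle is pushed with over 40 N (contact force between any of the arm, the fingers and brake_handle above 40 N).
It fails at once if the grip is touched or squeezed (over 2 N) (contact force between any of the fingers, the arm and brake_grip above 2 N).
It fails at once if the fingers close or reach around the lever: the grasp point between the pads passes the blade's outer face while they touch it (contact force between the fingers and brake_handle above 1 N and x of the grasp point in the frame of brake_lever_pad above 0.003 m).
It fails at once if the short lever is pressed, or a loose thing is moved or lifted (value of joint release_lever above 0.05 rad or distance of any of screwdriver, castor, well_insert from where it was at the start of the episode above 0.03 m).
It also fails if it takes over 42 s, if anything falls off the work surface, if the arm or the gripper's body presses on something with over 40 N, if the wrist force passes 120 N, or if a joint passes its speed limit or range.

### The arm

A 7-joint arm with a two-finger parallel gripper is mounted at the origin on the work surface. World frame = base frame: x ahead of the robot, y to its left, z up, the work surface at z = 0. Lengths are in m, angles in rad, forces in N, time in s.
With the tool pointing down it reaches from about 0.35 to 0.9 m from the base axis. Payload 19.9 kg.
Tool frame: the origin (TCP) lies on the centre line of the jaws, within the pads' length; the fingertips stand ahead of it and the grasp point (between the pads) lies 5 mm behind it (manip.tip_reach is the z of the fingertips in the tool frame, in m); z points along the fingers, y is the direction in which the jaws open and shut (so a half turn about z gives the same grasp; the last joint's range is limited). The gripper opens to 85 mm and grips with 20 to 120 N. Pads are 22 mm wide; open, the fingers measure 114 mm over their backs; the gripper's body (76 mm by 85 mm) begins 54 mm behind the grasp point. The pads swing forward as they close: fully open they stand 13 mm farther back than shut.
Start: joints at [1.159, 0.417, -0.01, 1.614, 0.005, 1.111, -0.053], TCP at [0.226, -0.583, 0.245] pointing down, gripper open.
Joint ranges: [-2.81, 2.81], [-0.39, 2.02], [-1.27, 1.25], [0.06, 2.57], [-1.19, 4.33], [0.19, 2], [-2.82, 2.82]. Speed limits (rad/s): [1.89, 1.89, 2.39, 2.39, 3.01, 3.01, 3.01].

### API

Orientations are given as [roll, pitch, yaw] about the fixed x, y, z axes, in that order (R = Rz(yaw) Ry(pitch) Rx(roll)).
In Python, from station import manip, read_camera, workorder gives the robot as it stands.
- The arm moves only by the shell command python3 -m creep 'ROWS'. ROWS is JSON, a list that holds one entry, the list of rows, each a list of 7 numbers: the turn, a rotation vector about the world's x, y, z in degrees, then the shift along the world's x, y, z in m, then the opening, from 0 (shut) to 1 (fully open). In form: [[[ax, ay, az, dx, dy, dz, gripper], ...]]. A call has 1 to 20 rows; each row is the pose to reach, as a shift and turn from the pose commanded when the call began; what a row does not reach only later rows make up. A row lasts 1/12 s, in which the tool goes at most 41.7 mm and 7.16 degrees, less where a joint would pass 70% of its speed; a pose out of reach is approached as far as the arm can. A call with a gripper value outside its range is refused whole. The fingers move at their own pace and stop on an object; the grip force is fixed at half the most. Time passes only in rows, so rows that repeat a pose let the fingers close. It gives the time, the measured TCP pose, the force and the opening at its end, in the units of the state.
- manip.get_state(): the state, without advancing time (a new reading comes with each control period).
- read_camera(name): name is "side" or "top"; returns a dict with "pixels" (400x640x3 uint8, red, green, blue), "fx", "fy", "cx", "cy" (pixels), "k1" (the pictures are not rectified: a ray, as slopes to the right and down, at radius r is drawn at 1 + k1 r^2 times it, then the intrinsics apply), "origin" and "attitude" of the camera in the world. Camera axes: x right, y down, z forward; pixel columns grow to the right and rows downward; lengths in m; the calibration is good to about 2 mm. A picture is of the moment at which its call begins. There is no depth.
- workorder.finish_job(): hands the job in, once; it reports no verdict.
The state is a dict: "time_s": time; "q": joint angles; "joint_vel": joint speeds; "tau": joint torques, N m; "eef_pos": TCP position; "ee_rot": TCP orientation; "contact_force": force on the tool from outside, world axes, zero at the start; "wrist_torque": the same for the moment, N m; "opening": opening from 0.0 (shut) to 1.0 (fully open).
Only numpy, scipy, OpenCV 4.12 (cv2) and the standard library are available. Lean on these libraries where they do the work, as an engineer would, in place of code of your own. Each camera call takes 0.05 s, during which the arm holds its last target. There are 200 camera calls.

## Working session

There is one attempt and no reset: what is moved stays moved. The work goes in short steps, Python scripts to look and compute and a shell command to move; the robot and the scene stay as the last step left them, time stands still between calls to the robot, and variables do not carry over. Pictures are saved under pics/ and viewed, about 8 in all and at most 12, crops included, and the job is handed in when it is done.

```bash
mkdir -p pics; ls
cat > look.py <<'E'
import sys,cv2
from station import read_camera
import pickle
for n in ("top","side"):
    c=read_camera(n); pickle.dump(c,open(f"pics/{n}{sys.argv[1]}.pkl","wb"))
    cv2.imwrite(f"pics/{n}{sys.argv[1]}.png",c["pixels"][:,:,::-1]); print(n,{k:v for k,v in c.items() if k!="pixels"})
E
python3 look.py 0; python3 -c "
from station import manip
print(manip.get_state(),manip.tip_reach)"
```

```text
pics
top {'fx': 432.99870045916106, 'fy': 432.99870045916106, 'cx': 322.4813917553854, 'cy': 187.1080751189599, 'k1': -0.05971946882155949, 'origin': array([ 0.38540006, -0.0126397 ,  1.04523372]), 'attitude': array([-2.96266952,  0.01956228, -1.57644936])}
side {'fx': 489.3134569663322, 'fy': 489.3134569663322, 'cx': 314.2929484856054, 'cy': 201.31330538891808, 'k1': -0.0991323568255126, 'origin': array([0.77815871, 1.05222613, 0.91038245]), 'attitude': array([-2.20552898,  0.01399004,  2.93719498])}
{'time_s': 0.1, 'q': array([ 1.15950689,  0.41793492, -0.01031227,  1.6141361 ,  0.00470686,
        1.1107229 , -0.05301782]), 'joint_vel': array([-1.60779774e-03,  2.08060060e-04,  6.11724110e-04, -2.90275402e-03,
       -7.16532122e-05,  1.16502224e-03, -2.02686658e-04]), 'tau': array([ 9.41528269e-04, -8.65828443e+01,  6.80219717e-01, -4.35640347e+01,
        1.92610914e-02,  4.86396952e-03, -3.99516921e-05]), 'eef_pos': array([ 0.22576739, -0.5824581 ,  0.2447006 ]), 'ee_rot': array([-3.14041868e+00,  9.18953629e-05,  3.69791286e-01]), 'contact_force': array([0.49112487, 0.29386606, 0.32883141]), 'wrist_torque': array([ 0.00070932,  0.00100153, -0.0227776 ]), 'opening': 1.0005227207237135} 0.014
```

View pics/top0.png

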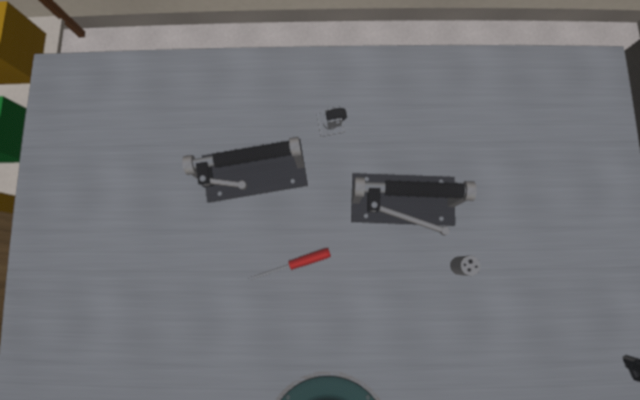

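View pics/side0.png

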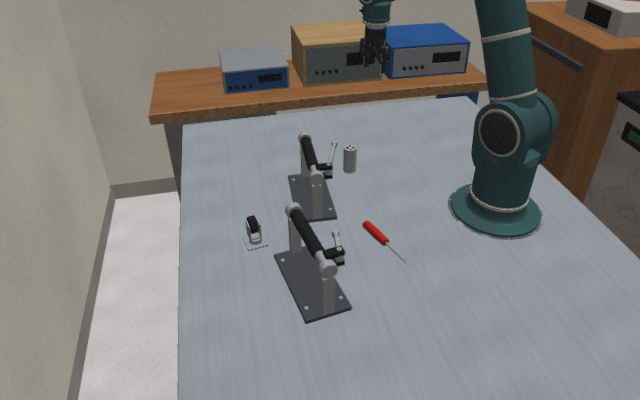

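The top view shows the long lever on the right-hand handle: pivot about (374,204), tip about (444,231), grip bar from (361,187) to (471,191). The insert is near the tip at (469,265) and the screwdriver at (310,260). The side view agrees.

```bash
cat > geo.py <<'E'
import numpy as np,cv2,pickle
from scipy.spatial.transform import Rotation as R
def cast(c,uv,z):
    K=np.array([[c["fx"],0,c["cx"]],[0,c["fy"],c["cy"]],[0,0,1]])
    p=cv2.undistortPoints(np.array([[uv]],float),K,np.array([c["k1"],0,0,0,0]))[0,0]
    d=R.from_euler("xyz",c["attitude"]).apply([p[0],p[1],1])
    return c["origin"]+d*(z-c["origin"][2])/d[2]
def load(n): return pickle.load(open(f"pics/{n}.pkl","rb"))
E
python3 - <<'E'
from geo import *
c=load("top0")
for n,uv,z in [("pivot",(374,204),.173),("tip",(444,231),.158),("barL",(386,188),.15),("barR",(466,190),.15),("ins",(469,265),.09),
 ("pl1",(353,173),.012),("pl2",(455,177),.012),("pl3",(456,226),.012),("pl4",(351,222),.012),("drv",(330,252),.02),("drv tip",(252,276),.01)]: print(n,cast(c,uv,z).round(4))
img=c["pixels"][:,:,::-1]
cv2.imwrite("pics/c1.png",cv2.resize(img[160:280,340:490],None,fx=5,fy=5,interpolation=cv2.INTER_CUBIC))
s=load("side0")["pixels"][:,:,::-1]
E
```

```text
pivot [ 0.5075 -0.1009  0.173 ]
tip [ 0.4525 -0.2442  0.158 ]
barL [ 0.5443 -0.1293  0.15  ]
barR [ 0.5385 -0.2973  0.15  ]
ins [ 0.3831 -0.3129  0.09  ]
pl1 [ 0.6067 -0.0681  0.012 ]
pl2 [ 0.5945 -0.3163  0.012 ]
pl3 [ 0.4752 -0.3117  0.012 ]
pl4 [ 0.4871 -0.0611  0.012 ]
drv [ 0.4161 -0.0104  0.02  ]
drv tip [0.3611 0.1741 0.01  ]
```

View pics/c1.png

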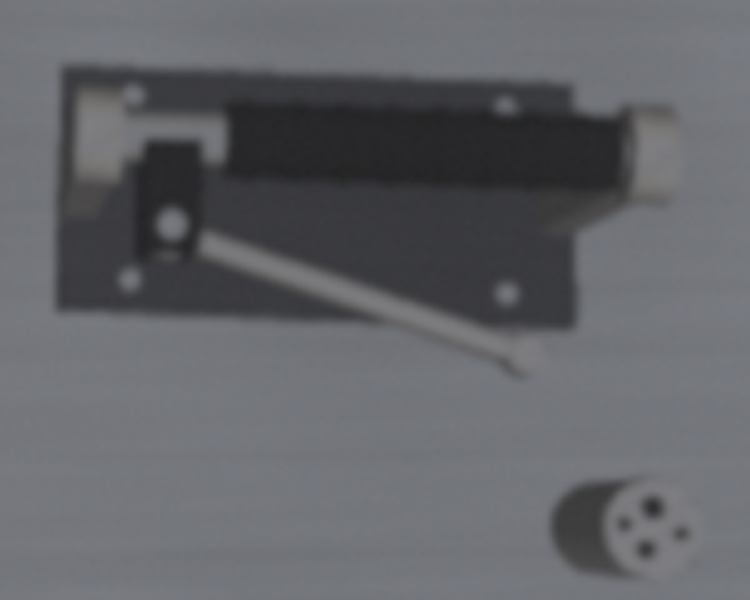

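```bash
python3 -m creep '[[[0,0,2,0.007,0.013,0,0],[0,0,6,0.022,0.041,0,0],[0,0,11,0.04,0.075,0,0],[0,0,16,0.058,0.11,0,0],[0,0,21,0.076,0.144,0,0],[0,0,26,0.094,0.179,0,0],[0,0,31,0.112,0.213,0,0],[0,0,36,0.13,0.247,0,0],[0,0,41,0.149,0.282,0,0],[0,0,46,0.167,0.316,0,0],[0,0,51,0.185,0.35,0,0],[0,0,55,0.198,0.375,0,0],[0,0,57,0.204,0.385,0,0],[0,0,57,0.204,0.385,-0.02,0],[0,0,57,0.204,0.385,-0.045,0],[0,0,57,0.204,0.385,-0.07,0],[0,0,57,0.204,0.385,-0.085,0],[0,0,57,0.204,0.385,-0.091,0],[0,0,57,0.204,0.385,-0.091,0],[0,0,57,0.204,0.385,-0.091,0]]]'; python3 look.py 1 >/dev/null
python3 - <<'E'
from geo import *
from station import manip
print(manip.get_state())
a=load("top1")["pixels"][:,:,::-1][140:290,290:490]; b=load("side1")["pixels"][:,:,::-1][90:240,250:450]
cv2.imwrite("pics/c2.png",cv2.resize(np.hstack([a,b]),None,fx=2,fy=2,interpolation=cv2.INTER_CUBIC))
E
```

```text
time_s: 1.77
eef_pos: [0.43, -0.1978, 0.1548]
ee_rot: [3.141, 0.0, 1.365]
contact_force: [-0.0, 0.3, -0.3]
opening: -0.004
{'time_s': 1.8667, 'q': array([ 0.71032997,  0.28992064, -0.39481565,  2.0543673 ,  0.15111461,
        0.82276219,  0.02124257]), 'joint_vel': array([-0.00030379, -0.00314218, -0.00086379,  0.00184606,  0.00086661,
       -0.00402532, -0.00209695]), 'tau': array([-7.92594021e-02, -6.15825033e+01, -4.08138469e+00, -3.48567760e+01,
        1.82273932e-02,  6.12975346e-03,  6.52396790e-03]), 'eef_pos': array([ 0.430366  , -0.19797587,  0.15529549]), 'ee_rot': array([3.14019654e+00, 5.71197788e-04, 1.36466411e+00]), 'contact_force': array([-0.04314438,  0.00091302,  0.51360324]), 'wrist_torque': array([ 0.00365814, -0.01032962, -0.03798973]), 'opening': -0.0031713502552535135}
```

View pics/c2.png

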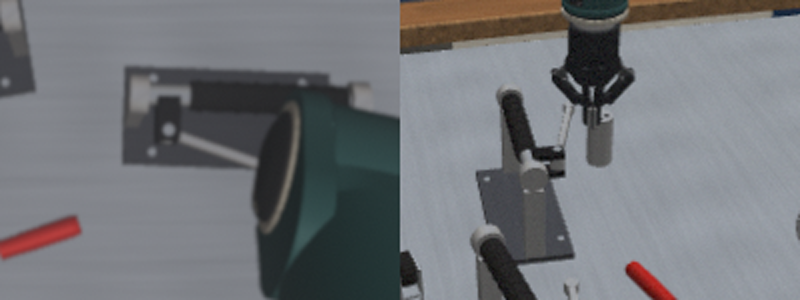

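The closed fingers stand outside the long lever's outer face, clear of it. In the side crop the fingertips are at about (593,120), the lever tip is at (570,105), and the knuckles are well above the bar. Next is a slow approach along the blade normal.

```bash
python3 -m creep '[[[0,0,0,0.002,-0.0007,0,0],[0,0,0,0.005,-0.0017,0,0],[0,0,0,0.008,-0.0028,0,0],[0,0,0,0.011,-0.004,0,0],[0,0,0,0.013,-0.0047,0,0],[0,0,0,0.015,-0.0055,0,0],[0,0,0,0.0165,-0.006,0,0],[0,0,0,0.018,-0.0065,0,0],[0,0,0,0.0195,-0.007,0,0],[0,0,0,0.021,-0.0075,0,0],[0,0,0,0.0225,-0.008,0,0],[0,0,0,0.024,-0.0085,0,0],[0,0,0,0.024,-0.0085,0,0],[0,0,0,0.024,-0.0085,0,0]]]'
python3 -c "
from station import manip
s=manip.get_state();print(s['eef_pos'],s['contact_force'])"
```

```text
time_s: 3.03
eef_pos: [0.4537, -0.2063, 0.1541]
ee_rot: [-3.141, 0.0, 1.365]
contact_force: [-5.6, -0.7, 0.7]
opening: -0.004
[ 0.45367536 -0.20630519  0.1541278 ] [-5.61008365 -0.67871985  0.72959308]
```

```bash
python3 -m creep '[[[0,0,0,0.0015,-0.0005,0,0],[0,0,0,0.003,-0.001,0,0],[0,0,0,0.0045,-0.0016,0,0],[0,0,0,0.006,-0.0022,0,0],[0,0,0,0.0075,-0.0028,0,0],[0,0,0,0.009,-0.0034,0,0],[0,0,0,0.0105,-0.004,0,0],[0,0,0,0.012,-0.0046,0,0],[0,0,0,0.0135,-0.005,0,0],[0,0,0,0.015,-0.0055,0,0],[0,0,0,0.0165,-0.006,0,0],[0,0,0,0.0175,-0.0063,0,0],[0,0,0,0.0185,-0.0066,0,0],[0,0,0,0.019,-0.0068,0,0],[0,0,0,0.019,-0.0068,0,0]]]'; python3 look.py 2 >/dev/null
python3 - <<'E'
from geo import *
from station import manip
s=manip.get_state();print(s['eef_pos'],s['contact_force'])
a=load("top2")["pixels"][:,:,::-1][150:270,330:490]; b=load("side2")["pixels"][:,:,::-1][120:210,280:400]
cv2.imwrite("pics/c3.png",np.hstack([cv2.resize(x,(400,int(400*x.shape[0]/x.shape[1])),interpolation=cv2.INTER_CUBIC) for x in (a,b)]))
E
```

```text
time_s: 4.28
eef_pos: [0.4725, -0.2122, 0.154]
ee_rot: [-3.14, -0.001, 1.365]
contact_force: [-5.6, 4.4, 1.3]
opening: -0.001
[ 0.47246663 -0.21223046  0.15396471] [-5.37472187  4.29579844  1.54485299]
```

View pics/c3.png

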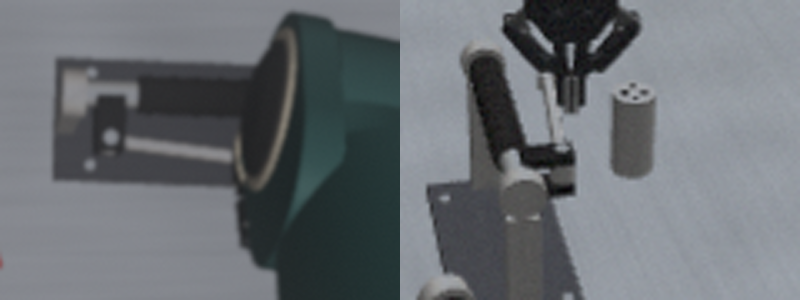

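The lever is well in, leaning about 0.1 rad from the bar, with the fingers on its outer face and the grip clear. I'll go on in small steps to the stop.

```bash
python3 -m creep '[[[0,0,0,0.001,0,0,0],[0,0,0,0.002,-0.0001,0,0],[0,0,0,0.003,-0.0002,0,0],[0,0,0,0.0035,-0.0003,0,0],[0,0,0,0.004,-0.0003,0,0],[0,0,0,0.004,-0.0003,0,0]]]'
python3 -m creep '[[[0,0,0,0.0005,0,0,0],[0,0,0,0.001,-0.0001,0,0],[0,0,0,0.001,-0.0001,0,0]]]'
```

```text
time_s: 4.88
eef_pos: [0.4764, -0.2128, 0.154]
ee_rot: [-3.14, -0.0, 1.365]
contact_force: [-7.1, 3.0, 1.6]
opening: -0.0
time_s: 5.13
eef_pos: [0.4774, -0.213, 0.154]
ee_rot: [-3.14, -0.0, 1.365]
contact_force: [-6.7, 3.0, 1.7]
opening: 0.005
```

```bash
python3 -m creep '[[[0,0,0,0.0005,0,0,0],[0,0,0,0.001,-0.0001,0,0],[0,0,0,0.001,-0.0001,0,0]]]'
python3 -m creep '[[[0,0,0,0.0004,0,0,0],[0,0,0,0.0008,-0.0001,0,0],[0,0,0,0.0008,-0.0001,0,0]]]'
```

```text
time_s: 5.38
eef_pos: [0.4784, -0.2131, 0.154]
ee_rot: [-3.14, -0.0, 1.365]
contact_force: [-7.3, 3.2, 0.5]
opening: -0.001
time_s: 5.63
eef_pos: [0.4791, -0.2132, 0.154]
ee_rot: [-3.14, -0.0, 1.365]
contact_force: [-7.4, 2.3, 1.0]
opening: -0.0
```

```bash
python3 -m creep '[[[0,0,0,0.0005,0,0,0],[0,0,0,0.001,-0.0001,0,0],[0,0,0,0.001,-0.0001,0,0]]]'
python3 -m creep '[[[0,0,0,0.0004,0,0,0],[0,0,0,0.0008,-0.0001,0,0],[0,0,0,0.0008,-0.0001,0,0]]]'
python3 look.py 3 >/dev/null
python3 - <<'E'
from geo import *
a=load("top3")["pixels"][:,:,::-1][160:240,340:440]; b=load("side3")["pixels"][:,:,::-1][120:210,280:400]
cv2.imwrite("pics/c4.png",np.hstack([cv2.resize(x,(400,300),interpolation=cv2.INTER_CUBIC) for x in (a,b)]))
E
```

```text
time_s: 5.88
eef_pos: [0.4799, -0.2133, 0.1539]
ee_rot: [-3.139, -0.0, 1.365]
contact_force: [-9.4, 3.6, 3.4]
opening: 0.001
time_s: 6.13
eef_pos: [0.4801, -0.2133, 0.1538]
ee_rot: [-3.138, -0.0, 1.365]
contact_force: [-13.0, 4.0, 6.9]
opening: 0.001
```

View pics/c4.png

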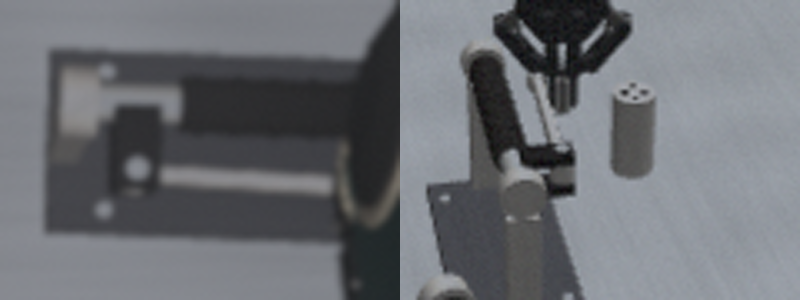

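The force rises (7 to 13 N) while the motion has stopped, and the lever is nearly parallel to the grip with a clear gap, so it is at the stop. I'll hold, then ease it out along the reverse path.

```bash
python3 -m creep '[[[0,0,0,0,0,0,0],[0,0,0,0,0,0,0],[0,0,0,0,0,0,0],[0,0,0,0,0,0,0],[0,0,0,0,0,0,0],[0,0,0,0,0,0,0],[0,0,0,0,0,0,0],[0,0,0,0,0,0,0],[0,0,0,0,0,0,0],[0,0,0,0,0,0,0],[0,0,0,0,0,0,0],[0,0,0,0,0,0,0],[0,0,0,0,0,0,0],[0,0,0,0,0,0,0]]]'
python3 -m creep '[[[0,0,0,-0.001,0,0,0],[0,0,0,-0.002,0.0001,0,0],[0,0,0,-0.003,0.0003,0,0],[0,0,0,-0.0045,0.0005,0,0],[0,0,0,-0.006,0.0007,0,0],[0,0,0,-0.0075,0.0009,0,0],[0,0,0,-0.009,0.0013,0,0],[0,0,0,-0.0105,0.0018,0,0],[0,0,0,-0.012,0.0023,0,0],[0,0,0,-0.0135,0.0028,0,0],[0,0,0,-0.015,0.0033,0,0],[0,0,0,-0.0165,0.0038,0,0],[0,0,0,-0.018,0.0043,0,0],[0,0,0,-0.0195,0.0048,0,0],[0,0,0,-0.021,0.0053,0,0],[0,0,0,-0.0225,0.0058,0,0],[0,0,0,-0.024,0.0063,0,0],[0,0,0,-0.0255,0.0068,0,0],[0,0,0,-0.0265,0.0072,0,0],[0,0,0,-0.0265,0.0072,0,0]]]'
python3 -m creep '[[[0,0,0,-0.001,0.0004,0,0],[0,0,0,-0.002,0.0007,0,0],[0,0,0,-0.003,0.001,0,0],[0,0,0,-0.004,0.0014,0,0],[0,0,0,-0.005,0.0018,0,0],[0,0,0,-0.006,0.0021,0,0],[0,0,0,-0.007,0.0025,0,0],[0,0,0,-0.008,0.0028,0,0],[0,0,0,-0.009,0.003,0,0],[0,0,0,-0.01,0.0035,0,0],[0,0,0,-0.011,0.004,0,0],[0,0,0,-0.012,0.0044,0,0],[0,0,0,-0.013,0.0048,0,0]]]'
```

```text
time_s: 7.4
eef_pos: [0.4801, -0.2133, 0.1538]
ee_rot: [-3.138, -0.0, 1.365]
contact_force: [-12.5, 4.8, 6.2]
opening: 0.001
time_s: 9.07
eef_pos: [0.4543, -0.2069, 0.1541]
ee_rot: [-3.141, 0.0, 1.364]
contact_force: [-5.5, -1.8, -0.2]
opening: -0.008
time_s: 10.15
eef_pos: [0.442, -0.2017, 0.1543]
ee_rot: [3.142, 0.0, 1.365]
contact_force: [0.3, 0.2, 0.2]
opening: -0.0
```

The lever is out and contact is lost at zero force. Now I'll move back, lift and go away towards the start.

```bash
python3 -m creep '[[[0,0,0,-0.005,0.002,0,0],[0,0,0,-0.015,0.005,0,0],[0,0,0,-0.025,0.008,0.01,0],[0,0,0,-0.03,0.01,0.03,0],[0,0,0,-0.03,0.01,0.055,0],[0,0,0,-0.03,0.01,0.08,0],[0,0,0,-0.035,0,0.09,0],[0,0,-4,-0.045,-0.025,0.09,0],[0,0,-8,-0.058,-0.055,0.09,0],[0,0,-12,-0.07,-0.085,0.09,0],[0,0,-16,-0.083,-0.115,0.09,0],[0,0,-20,-0.095,-0.145,0.09,0],[0,0,-24,-0.108,-0.175,0.09,0],[0,0,-28,-0.12,-0.205,0.09,0],[0,0,-32,-0.133,-0.235,0.09,0],[0,0,-36,-0.145,-0.265,0.09,0],[0,0,-40,-0.155,-0.29,0.09,0],[0,0,-42,-0.16,-0.3,0.09,0],[0,0,-42,-0.16,-0.3,0.09,0],[0,0,-42,-0.16,-0.3,0.09,0]]]'; python3 look.py 4 >/dev/null
python3 - <<'E'
from geo import *
a=load("top0")["pixels"];b=load("top4")["pixels"]
d=(cv2.absdiff(a,b).max(2)>25).astype(np.uint8)
n,_,st,_=cv2.connectedComponentsWithStats(d)
print([list(s) for s in st[1:] if s[4]>8])
cv2.imwrite("pics/c5.png",cv2.resize(b[:,:,::-1][90:300,180:500],None,fx=2,fy=2))
E
```

```text
time_s: 11.82
eef_pos: [0.2818, -0.5011, 0.244]
ee_rot: [-3.141, -0.0, 0.632]
contact_force: [0.2, 0.4, 0.7]
opening: -0.003
[[np.int32(592), np.int32(299), np.int32(48), np.int32(56), np.int32(1861)], [np.int32(622), np.int32(355), np.int32(18), np.int32(27), np.int32(317)]]
```

View pics/c5.png

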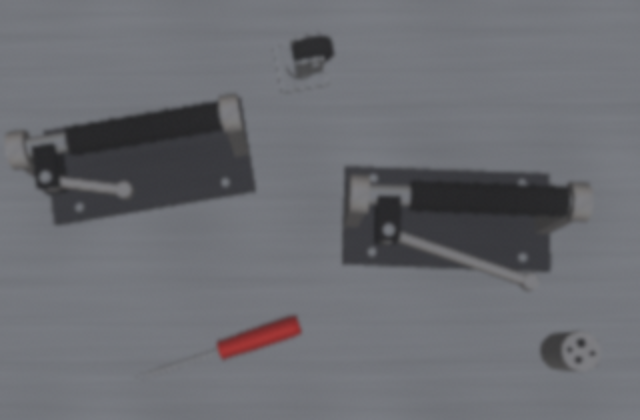

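The picture shows the long lever out again, with its tip at crop (530,284). The only differences from the first picture are the arm itself; everything else is unchanged.

```bash
python3 -c "
from station import workorder
print(workorder.finish_job())"
```

```text
the job is handed in; nothing more can be done
None
```

I pressed the long lever to its stop with the backs of the closed fingers, held it there, eased it back out and moved clear. The job was handed in at about 12 s; no verdict was reported.

- **At the stop:** the force rose from about 7 N to 13–15 N while the tool stopped advancing. The lever looked nearly parallel to the grip, with a clear gap. I held it there for about 1.2 s.
- **Letting it out:** I withdrew at about 18 mm/s, roughly 0.16 rad/s at the lever. The force faded to zero only after the lever had passed its out position.
- **Final check:** comparing the top pictures from before and after, only the arm had changed. Both levers were out, and the screwdriver, castor and insert had not moved.
- **Limits of the checks:** no check failed. I judged the lever angle from pictures and force, since there is no joint reading. The tool's stop position was about 2.5 mm beyond my prediction, which is within the calibration and finger-thickness uncertainty.

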